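Put the thin and the thick spacer plate back in the gauge rack of the engraving bench

ROBOT

A 6-joint arm with a two-finger parallel gripper is mounted at the origin on the work surface. World frame = base frame: x ahead of the robot, y to its left, z up, the work surface at z = 0. Lengths are in m, angles in rad, forces in N, time in s.
With the tool pointing down it reaches from about 0.425 to 1.125 m from the base axis. Payload 14.9 kg.
Tool frame: the origin (TCP) lies at the very end of the fingers, on their centre line; the grasp point (between the pads) lies 19 mm behind it; z points along the fingers, y is the line along which they close (so a half turn about z gives the same grasp; the last joint's range is limited). The gripper opens to 91 mm and grips with 3 to 60 N. Pads are 32 mm wide; open, the fingers measure 118 mm over their backs; the gripper's body (76 mm by 178 mm) begins 60 mm behind the grasp point.
Start: joints at [-1.22, 0.379, 1.734, -0, 1.028, -0.033], TCP at [0.262, -0.649, 0.214] pointing down, gripper open.
Joint ranges: [-2.77, 2.77], [-0.74, 2.19], [0, 2.66], [-1.06, 4.2], [0.31, 2.87], [-3.08, 3.08]. Speed limits (rad/s): [1.89, 1.89, 2.39, 3.14, 3.14, 3.14].

INTERFACE

Orientations are given as a 3x3 rotation matrix whose columns are the frame's x, y, z axes.
In Python, from station import env gives the robot as it stands. The module is installed in compiled form; this text tells all that it offers.
- The arm moves only by the tool step_arm, never from a script. Its argument "motion" is a list of rows, each an object of numbers: "x", "y", "z": the shift along the tool's x, y, z in mm; "ax", "ay", "az": the turn, a rotation vector about the tool's x, y, z in degrees; "hand": the finger opening in mm, from 0 to 91.2. In form: [{"x": .., "y": .., "z": .., "ax": .., "ay": .., "az": .., "hand": ..}, ...]. A call has exactly 10 rows; each row shifts and turns the commanded pose from where the row before left it, along the tool's axes as they then stand; what a row does not reach is not made up. A row lasts 1/10 s, in which the tool goes at most 50 mm and 8.59 degrees, less where a joint would pass 70% of its speed; a pose out of reach is approached as far as the arm can. A call is refused whole if a number of a shift passes 50 or a number of a turn 8.59, either way. A call with a gripper value outside its range is refused whole. The fingers move at their own pace and stop on an object; "grip_force" is the grip in N (left out, the last holds). Time passes only in rows, so rows that do not move let the fingers close, or fill a call up. It gives the time, the measured TCP pose, the force, the opening and the grip force at its end, in the units of the state.
- env.read_state(): the state, without advancing time (a new reading comes with each control period).
- env.read_camera(name): name is "side" or "top" or "wrist"; returns a dict with "pixels" (420x560x3 uint8, blue, green, red), "z_map" (420x560 float32, m along the optical axis (not along the pixel's ray), 0 where there is no reading), "intrinsics" (3x3 intrinsics, pixels), "rvec" (rotation vector, rad) and "tvec" (3), from world to camera coordinates, as OpenCV has them. Camera axes: x right, y down, z forward; pixel columns grow to the right and rows downward; lengths in m; the calibration is good to about 2 mm. A picture is of the moment at which its call begins.
- env.job_done(): hands the job in; it is judged then, once.
The state is a dict: "clock": time; "qpos": joint angles; "joint_vel": joint speeds; "joint_torque": joint torques, N m; "ee_pos": TCP position; "tool_rot": TCP orientation; "wrist_force": force on the tool from outside, world axes, zero at the start; "wrist_torque": the same for the moment, N m; "grip_width": finger opening in m; "finger_force": force on a finger pad.
Only numpy, scipy, OpenCV 4.12 (cv2) and the standard library are available. Lean on these libraries where they do the work, as an engineer would, in place of code of your own. Each camera call takes 0.05 s, during which the arm holds its last target. There are 200 camera calls.

TASK

Put the thinnest and the thickest of the three standing aluminium spacer plates back in the stepped gauge rack, upright: the thin one in the narrowest slot and the thick one in the widest, each right down on the ledges that stop it and roughly centred along the slot's length. Leave the middle-thickness plate standing where it is; it is still in use.

Things in the scene. Friction and masses are not known exactly. Their poses are not given: they have to be found in the camera images.
- thin_plate: aluminium spacer plate, 14 mm thick (its y), 60 mm long (its x), 80 mm tall (its z); stands upright on its narrow long edge on the bench, 60 mm edge along x. Origin: centre of its underside. Symmetric under a half turn about z. About 0.18 kg. One of three plates alike but for thickness; to be put in the narrowest slot.
- thick_plate: aluminium spacer plate, 30 mm thick (its y), 60 mm long (its x), 80 mm tall (its z); stands upright on its narrow long edge on the bench, 60 mm edge along x. Origin: centre of its underside. Symmetric under a half turn about z. About 0.39 kg. To be put in the widest slot.
- middle_plate: aluminium spacer plate, 22 mm thick (its y), 60 mm long (its x), 80 mm tall (its z); stands upright on its narrow long edge on the bench, 60 mm edge along x. Origin: centre of its underside. Symmetric under a half turn about z. About 0.28 kg. Not to be moved.
- rack: fixed light grey rack, 147 (y) x 70 (x) mm, 58 high; origin: centre of underside, on the bench. 3 slots along x, open-ended: narrowest at y=-51, middle -8, widest +43 mm. Each narrows: mouth 19 mm wider than its plate, flaring in to a seat (z 44 to 26) 3 mm wider, then ledges at z=26 stop it (thinner plates fall past). Home: underside at z=26, plate x along rack x either way, top 48 above rack.

How it is judged:
At the end, for the whole second after the job is handed in: Thin plate in the narrowest slot, thick plate in the widest: within 10 mm of the slot's middle line and 20 mm of mid-length, underside 21-32 mm above the bench, upright within 10 degrees, at rest; the middle plate upright (10 degrees) within 30 mm of its start (y of thin_plate in the frame of rack between -0.061 and -0.041 m and x of thin_plate in the frame of rack between -0.02 and 0.02 m and z of thin_plate in the frame of rack between 0.021 and 0.032 m and angle between each of thin_plate, thick_plate, middle_plate's own z axis and vertical below 0.18 rad and linear speed of each of thin_plate, thick_plate below 0.02 m/s and y of thick_plate in the frame of rack between 0.033 and 0.053 m and x of thick_plate in the frame of rack between -0.02 and 0.02 m and z of thick_plate in the frame of rack between 0.021 and 0.032 m and distance of middle_plate from where it was at the start of the episode below 0.03 m); the robot touches nothing.
It fails at once if the middle plate is shifted more than 30 mm or knocked over (distance of middle_plate from where it was at the start of the episode above 0.03 m or angle between middle_plate's own z axis and vertical above 0.4 rad).
It also fails if it takes over 67 s, if anything falls off the work surface, if the arm or the gripper's body presses on something with over 40 N, if the wrist force passes 120 N, or if a joint passes its speed limit or range.

## Working session

There is one attempt and no reset: what is moved stays moved. The work goes in short steps, Python scripts to look and compute and a tool call to move; the robot and the scene stay as the last step left them, time stands still between calls to the robot, and variables do not carry over. Pictures are saved under pics/ and viewed, at most 10 in all, crops included, and the job is handed in when it is done.

Besides the shell and the picture viewer there is one more tool, called after "Request:" as name([rows], argument=value, ...), one row to a line, values as JSON. step_arm: Moves the arm, as the interface text tells. Its arguments: {"type":"object","properties":{"motion":{"type":"array"},"grip_force":{"type":"number"}},"required":["motion"]}

```bash
mkdir -p pics
cat > h.py <<'E'
import numpy as np,cv2
from station import env
def cam(n):
    c=env.read_camera(n); c['R']=cv2.Rodrigues(np.array(c['rvec'],float))[0]; c['t']=np.array(c['tvec'],float).ravel(); return c
def pts(c):
    z=c['z_map']; K=np.array(c['intrinsics']); v,u=np.indices(z.shape)
    P=np.stack([(u-K[0,2])/K[0,0]*z,(v-K[1,2])/K[1,1]*z,z],-1)
    W=(P-c['t'])@c['R']; W[z==0]=np.nan; return W
E
python3 - <<'E'
from h import *
for n in ('top','side'):
    c=cam(n); cv2.imwrite(f'pics/{n}0.png',c['pixels']); np.save(n+'.npy',pts(c)); print(n,-c['R'].T@c['t'])
s=env.read_state(); print(s['tool_rot'],s['ee_pos'],s['clock'])
W=np.load('top.npy'); z=W[...,2]
for lo,hi in((.05,.066),(.07,.09)):
    m=((z>lo)&(z<hi)).astype('uint8'); n,l,st,ce=cv2.connectedComponentsWithStats(m)
    for i in range(1,n):
        if st[i,4]>40:
            p=W[l==i]; r=cv2.minAreaRect((p[:,:2]*1000).astype('float32')); print(lo,st[i],np.median(p,0).round(3),r)
E
```

```text
top [ 0.37812361 -0.0276752   0.86099036]
side [ 0.33530294 -0.65540498  0.55143683]
[[ 9.27244572e-01  3.74456142e-01 -3.19843042e-04]
 [ 3.74456277e-01 -9.27244144e-01  8.90776196e-04]
 [ 3.69840304e-05 -9.45734627e-04 -9.99999552e-01]] [ 0.26199354 -0.64875467  0.21338077] 0.1
0.05 [311 152  15  27  51] [ 0.598 -0.123  0.058] ((611.3092651367188, -122.56468200683594), (61.984317779541016, 19.542070388793945), 28.475345611572266)
0.05 [136 189  16  33 229] [0.522 0.233 0.057] ((522.0780639648438, 232.73593139648438), (14.4249906539917, 69.64922332763672), 76.6622085571289)
0.05 [160 195  17  34 249] [0.51  0.181 0.057] ((510.202392578125, 182.29898071289062), (18.15324592590332, 70.16846466064453), 76.468017578125)
0.05 [182 200  16  34 261] [0.499 0.136 0.057] ((499.5603332519531, 136.69358825683594), (18.838134765625, 70.35865783691406), 78.3567886352539)
0.05 [200 205  14  33 180] [0.49  0.101 0.058] ((490.9930114746094, 101.83499908447266), (12.245257377624512, 69.4299545288086), 76.343505859375)
0.05 [369 206  16  31  69] [ 0.488 -0.242  0.058] ((491.96209716796875, -242.52125549316406), (64.97552490234375, 25.354068756103516), 15.190431594848633)
0.07 [312 147  16  30 327] [ 0.615 -0.13   0.08 ] ((616.2877807617188, -131.35614013671875), (60.33169937133789, 21.96014976501465), 9.184213638305664)
0.07 [372 204  20  32 480] [ 0.494 -0.254  0.08 ] ((495.61541748046875, -255.5563507080078), (30.893823623657227, 60.43555450439453), 80.19163513183594)
0.07 [278 232  11  31 220] [ 0.437 -0.057  0.081] ((437.281005859375, -56.82251739501953), (59.81006622314453, 14.068988800048828), 9.51541805267334)
```

View pics/top0.png

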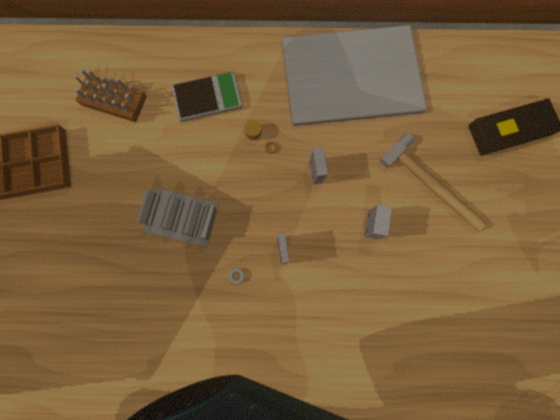

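The top view shows the rack at (178,215), with thin plate at (283,248), thick at (378,221) and middle at (319,165). The rack's wide slot is on its left (+y) side. Measured positions:

- **Thick plate:** (496,-256), long axis at -9.8°
- **Thin plate:** (437,-57), long axis at 9.5°
- **Rack:** x axis at about -13.4°

I'll move the thick plate first.

Request:
step_arm([
  {"x": 36.4,"y": -27.7,"hand": 91},
  {"x": 36.4,"y": -27.7},
  {"x": 36.4,"y": -27.7},
  {"x": 36.4,"y": -27.7},
  {"x": 36.4,"y": -27.7},
  {"x": 36.4,"y": -27.7},
  {"x": 36.4,"y": -27.7},
  {"x": 36.4,"y": -27.7},
  {"x": 36.4,"y": -27.7},
  {"x": 36.4,"y": -27.7},
], grip_force=30)

```text
validation failed for argument at $.mo...
```

Request:
step_arm([
  {"az": 8},
  {"az": 8},
  {"az": 8},
  {"az": 8},
  {},
  {},
  {},
  {},
  {},
  {},
])

```text
validation failed for argument at $.mo...
```

```bash
cat >> h.py <<'E'
def to(x,y,z,yaw):
    s=env.read_state(); R=np.array(s['tool_rot']); d=np.array([x,y,z])/1000-s['ee_pos']
    y0=np.degrees(np.arctan2(R[1,0],R[0,0])); a=np.radians(yaw)
    T=np.array([[np.cos(a),np.sin(a),0],[np.sin(a),-np.cos(a),0],[0,0,-1]])
    print('clk',s['clock'],'pos',(np.array(s['ee_pos'])*1000).round(1),'yaw',y0.round(2),'az first',round(y0-yaw,2),'shift now',(R.T@d*1000).round(1),'shift after turn',(T.T@d*1000).round(1),'F',np.round(s['wrist_force'],1),s['grip_width'],s['finger_force'])
def tops(n,lo,hi):
    c=cam(n); W=pts(c); z=W[...,2]; m=((z>lo)&(z<hi)).astype('uint8'); k,l,st,ce=cv2.connectedComponentsWithStats(m)
    for i in range(1,k):
        if st[i,4]>150:
            p=W[l==i]; print(n,st[i],cv2.minAreaRect((p[:,:2]*1000).astype('float32')))
    return c
E
python3 - <<'E'
from h import *
to(495.6,-255.5,42,-9.8)
c=tops('wrist',.074,.088); cv2.imwrite('pics/w1.png',c['pixels'])
E
```

```text
clk 0.1 pos [ 262.  -648.8  213.4] yaw 21.99 az first 31.79 shift now [ 363.9 -277.   171.7] shift after turn [ 163.3 -427.3  171.4] F [ 0.3 -0.7  0.5] 0.0907544461827399 0.0
```

View pics/w1.png

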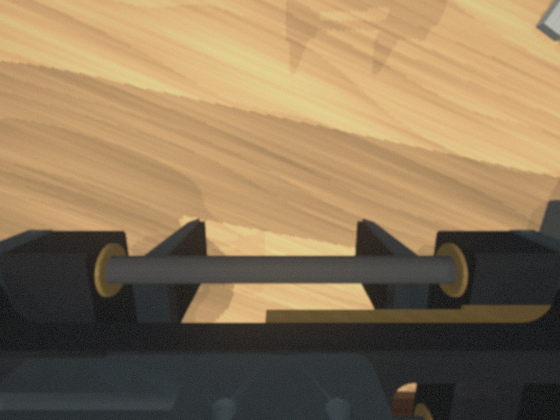

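The wrist view shows only bare bench and the fingers at about (180,270) and (390,270), because neither move ran. The calls were refused, so the rows probably need every key.

Request:
step_arm([
  {"x": 36.4,"y": -27.7,"z": 0,"ax": 0,"ay": 0,"az": 0,"hand": 91},
  {"x": 36.4,"y": -27.7,"z": 0,"ax": 0,"ay": 0,"az": 0,"hand": 91},
  {"x": 36.4,"y": -27.7,"z": 0,"ax": 0,"ay": 0,"az": 0,"hand": 91},
  {"x": 36.4,"y": -27.7,"z": 0,"ax": 0,"ay": 0,"az": 0,"hand": 91},
  {"x": 36.4,"y": -27.7,"z": 0,"ax": 0,"ay": 0,"az": 0,"hand": 91},
  {"x": 36.4,"y": -27.7,"z": 0,"ax": 0,"ay": 0,"az": 0,"hand": 91},
  {"x": 36.4,"y": -27.7,"z": 0,"ax": 0,"ay": 0,"az": 0,"hand": 91},
  {"x": 36.4,"y": -27.7,"z": 0,"ax": 0,"ay": 0,"az": 0,"hand": 91},
  {"x": 36.4,"y": -27.7,"z": 0,"ax": 0,"ay": 0,"az": 0,"hand": 91},
  {"x": 36.4,"y": -27.7,"z": 0,"ax": 0,"ay": 0,"az": 0,"hand": 91},
], grip_force=30)

```text
clock: 1.15
ee_pos: [0.4965, -0.2542, 0.214]
tool_rot: [[0.927, 0.374, 0.0], [0.374, -0.927, -0.0], [0.0, 0.0, -1.0]]
wrist_force: [0.0, 0.4, -0.4]
grip_width: 0.0911
finger_force: 0.0
```

Request:
step_arm([
  {"x": 0,"y": 0,"z": 0,"ax": 0,"ay": 0,"az": 8,"hand": 91},
  {"x": 0,"y": 0,"z": 0,"ax": 0,"ay": 0,"az": 8,"hand": 91},
  {"x": 0,"y": 0,"z": 0,"ax": 0,"ay": 0,"az": 8,"hand": 91},
  {"x": 0,"y": 0,"z": 0,"ax": 0,"ay": 0,"az": 7.8,"hand": 91},
  {"x": 0,"y": 0,"z": 15,"ax": 0,"ay": 0,"az": 0,"hand": 91},
  {"x": 0,"y": 0,"z": 15,"ax": 0,"ay": 0,"az": 0,"hand": 91},
  {"x": 0,"y": 0,"z": 15,"ax": 0,"ay": 0,"az": 0,"hand": 91},
  {"x": 0,"y": 0,"z": 15,"ax": 0,"ay": 0,"az": 0,"hand": 91},
  {"x": 0,"y": 0,"z": 0,"ax": 0,"ay": 0,"az": 0,"hand": 91},
  {"x": 0,"y": 0,"z": 0,"ax": 0,"ay": 0,"az": 0,"hand": 91},
])

```text
clock: 2.15
ee_pos: [0.4957, -0.2559, 0.1534]
tool_rot: [[0.985, -0.17, -0.001], [-0.17, -0.985, 0.001], [-0.001, -0.0, -1.0]]
wrist_force: [-0.8, 0.1, -0.1]
grip_width: 0.0911
finger_force: 0.0
```

Run:
```python
from h import *
to(495.6,-255.5,42,-9.8)
c=tops('wrist',.074,.088); cv2.imwrite('pics/w2.png',c['pixels'])
```

```text
clk 2.15 pos [ 495.7 -255.9  153.4] yaw -9.78 az first 0.02 shift now [-1.000e-01 -3.000e-01  1.114e+02] shift after turn [ -0.2  -0.3 111.4] F [-0.8  0.1 -0.1] 0.09109260407491875 0.0
wrist [  68   49   63   86 2527] ((615.7328491210938, -133.09251403808594), (60.101863861083984, 23.251379013061523), 9.510736465454102)
wrist [ 265  179   35   68 2338] ((495.0840759277344, -257.2747802734375), (29.337120056152344, 59.56527328491211), 79.45393371582031)
```

View pics/w2.png

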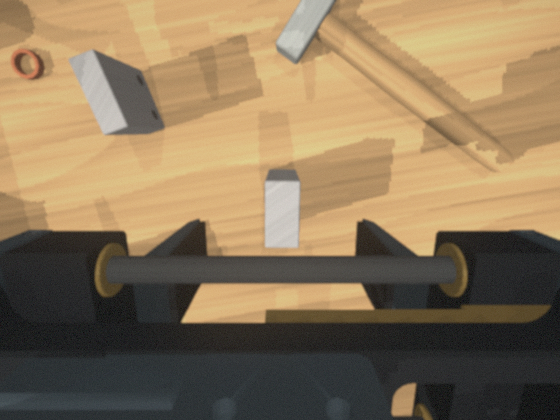

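The wrist view shows the thick plate's top at (282,212), centred between the fingers. I'll go down 111 mm and grip.

Request:
step_arm([
  {"x": 0,"y": 1,"z": 18.5,"ax": 0,"ay": 0,"az": 0,"hand": 91},
  {"x": 0,"y": 0,"z": 18.5,"ax": 0,"ay": 0,"az": 0,"hand": 91},
  {"x": 0,"y": 0,"z": 18.5,"ax": 0,"ay": 0,"az": 0,"hand": 91},
  {"x": 0,"y": 0,"z": 18.5,"ax": 0,"ay": 0,"az": 0,"hand": 91},
  {"x": 0,"y": 0,"z": 18.5,"ax": 0,"ay": 0,"az": 0,"hand": 91},
  {"x": 0,"y": 0,"z": 18.5,"ax": 0,"ay": 0,"az": 0,"hand": 91},
  {"x": 0,"y": 0,"z": 0,"ax": 0,"ay": 0,"az": 0,"hand": 91},
  {"x": 0,"y": 0,"z": 0,"ax": 0,"ay": 0,"az": 0,"hand": 20},
  {"x": 0,"y": 0,"z": 0,"ax": 0,"ay": 0,"az": 0,"hand": 20},
  {"x": 0,"y": 0,"z": 0,"ax": 0,"ay": 0,"az": 0,"hand": 20},
], grip_force=30)

```text
clock: 3.2
ee_pos: [0.4963, -0.2573, 0.044]
tool_rot: [[0.985, -0.17, 0.001], [-0.17, -0.985, -0.001], [0.002, 0.001, -1.0]]
wrist_force: [-0.8, -0.4, -0.1]
grip_width: 0.0699
finger_force: 0.0
```

Request:
step_arm([
  {"x": 0,"y": 0,"z": 0,"ax": 0,"ay": 0,"az": 0,"hand": 20},
  {"x": 0,"y": 0,"z": 0,"ax": 0,"ay": 0,"az": 0,"hand": 20},
  {"x": 0,"y": 0,"z": 0,"ax": 0,"ay": 0,"az": 0,"hand": 20},
  {"x": 0,"y": 0,"z": 0,"ax": 0,"ay": 0,"az": 0,"hand": 20},
  {"x": 0,"y": 0,"z": 0,"ax": 0,"ay": 0,"az": 0,"hand": 20},
  {"x": 0,"y": 0,"z": 0,"ax": 0,"ay": 0,"az": 0,"hand": 20},
  {"x": 0,"y": 0,"z": 0,"ax": 0,"ay": 0,"az": 0,"hand": 20},
  {"x": 0,"y": 0,"z": 0,"ax": 0,"ay": 0,"az": 0,"hand": 20},
  {"x": 0,"y": 0,"z": 0,"ax": 0,"ay": 0,"az": 0,"hand": 20},
  {"x": 0,"y": 0,"z": 0,"ax": 0,"ay": 0,"az": 0,"hand": 20},
])

```text
clock: 4.2
ee_pos: [0.4957, -0.2569, 0.0429]
tool_rot: [[0.985, -0.17, -0.0], [-0.17, -0.985, 0.0], [-0.0, -0.0, -1.0]]
wrist_force: [-1.1, 0.7, 0.7]
grip_width: 0.0297
finger_force: 30.0
```

Thick plate is gripped. Next I'll lift it and travel.

Request:
step_arm([
  {"x": 0,"y": 0,"z": -10,"ax": 0,"ay": 0,"az": 0,"hand": 20},
  {"x": 0,"y": 0,"z": -20,"ax": 0,"ay": 0,"az": 0,"hand": 20},
  {"x": 0,"y": 0,"z": -25,"ax": 0,"ay": 0,"az": 0,"hand": 20},
  {"x": 0,"y": 0,"z": -25,"ax": 0,"ay": 0,"az": 0,"hand": 20},
  {"x": 0,"y": 0,"z": -25,"ax": 0,"ay": 0,"az": 0,"hand": 20},
  {"x": 0,"y": 0,"z": -25,"ax": 0,"ay": 0,"az": 0,"hand": 20},
  {"x": 0,"y": 0,"z": -15,"ax": 0,"ay": 0,"az": 0,"hand": 20},
  {"x": 0,"y": 0,"z": 0,"ax": 0,"ay": 0,"az": 1.8,"hand": 20},
  {"x": 0,"y": 0,"z": 0,"ax": 0,"ay": 0,"az": 1.8,"hand": 20},
  {"x": 0,"y": 0,"z": 0,"ax": 0,"ay": 0,"az": 0,"hand": 20},
])

```text
clock: 5.2
ee_pos: [0.4954, -0.2567, 0.1879]
tool_rot: [[0.973, -0.232, -0.0], [-0.232, -0.973, 0.0], [-0.0, -0.0, -1.0]]
wrist_force: [0.1, -0.6, -4.0]
grip_width: 0.0301
finger_force: 30.0
```

Run:
```python
from h import *
to(516.6,209.1,100,-13.4)
```

```text
clk 5.2 pos [ 495.4 -256.7  187.9] yaw -13.44 az first -0.04 shift now [ -87.6 -458.    88. ] shift after turn [ -87.4 -458.1   87.9] F [ 0.1 -0.6 -4. ] 0.030080695116634238 29.97051626443863
```

Request:
step_arm([
  {"x": -4,"y": -20,"z": 0,"ax": 0,"ay": 0,"az": 0,"hand": 20},
  {"x": -6,"y": -33,"z": 0,"ax": 0,"ay": 0,"az": 0,"hand": 20},
  {"x": -7,"y": -35,"z": 0,"ax": 0,"ay": 0,"az": 0,"hand": 20},
  {"x": -7,"y": -35,"z": 0,"ax": 0,"ay": 0,"az": 0,"hand": 20},
  {"x": -7,"y": -35,"z": 0,"ax": 0,"ay": 0,"az": 0,"hand": 20},
  {"x": -7,"y": -35,"z": 0,"ax": 0,"ay": 0,"az": 0,"hand": 20},
  {"x": -7,"y": -35,"z": 0,"ax": 0,"ay": 0,"az": 0,"hand": 20},
  {"x": -7,"y": -35,"z": 0,"ax": 0,"ay": 0,"az": 0,"hand": 20},
  {"x": -7,"y": -35,"z": 0,"ax": 0,"ay": 0,"az": 0,"hand": 20},
  {"x": -7,"y": -35,"z": 0,"ax": 0,"ay": 0,"az": 0,"hand": 20},
])

```text
clock: 6.2
ee_pos: [0.5083, 0.0838, 0.1878]
tool_rot: [[0.973, -0.231, -0.0], [-0.231, -0.973, -0.0], [-0.0, 0.0, -1.0]]
wrist_force: [0.3, -0.3, -4.1]
grip_width: 0.0301
finger_force: 30.0
```

Request:
step_arm([
  {"x": -6,"y": -30,"z": 0,"ax": 0,"ay": 0,"az": 0,"hand": 20},
  {"x": -6,"y": -30,"z": 0,"ax": 0,"ay": 0,"az": 0,"hand": 20},
  {"x": -6,"y": -30,"z": 0,"ax": 0,"ay": 0,"az": 0,"hand": 20},
  {"x": -4,"y": -20,"z": 0,"ax": 0,"ay": 0,"az": 0,"hand": 20},
  {"x": 0,"y": -15,"z": 0,"ax": 0,"ay": 0,"az": 0,"hand": 20},
  {"x": 0,"y": 0,"z": 10,"ax": 0,"ay": 0,"az": 0,"hand": 20},
  {"x": 0,"y": 0,"z": 20,"ax": 0,"ay": 0,"az": 0,"hand": 20},
  {"x": 0,"y": 0,"z": 20,"ax": 0,"ay": 0,"az": 0,"hand": 20},
  {"x": 0,"y": 0,"z": 10,"ax": 0,"ay": 0,"az": 0,"hand": 20},
  {"x": 0,"y": 0,"z": 0,"ax": 0,"ay": 0,"az": 0,"hand": 20},
])

```text
clock: 7.2
ee_pos: [0.5154, 0.208, 0.1263]
tool_rot: [[0.973, -0.232, -0.003], [-0.232, -0.973, -0.001], [-0.003, 0.002, -1.0]]
wrist_force: [-0.6, -1.0, -3.8]
grip_width: 0.0297
finger_force: 30.0
```

Run:
```python
from h import *
to(516.6,209.1,68,-13.4)
for n in('wrist','side'):
    c=cam(n); cv2.imwrite(f'pics/{n}3.png',c['pixels']); W=pts(c); np.save(n+'.npy',W)
```

```text
clk 7.2 pos [515.4 208.  126.3] yaw -13.43 az first -0.03 shift now [ 1.  -1.4 58.3] shift after turn [ 0.9 -1.3 58.3] F [-0.6 -1.  -3.8] 0.029718836320436808 29.97016668319702
```

View pics/wrist3.png

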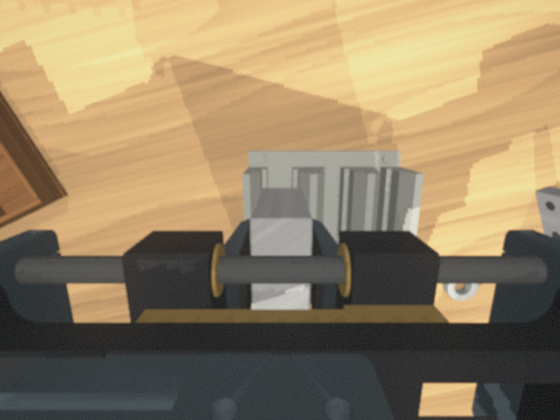

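View pics/side3.png

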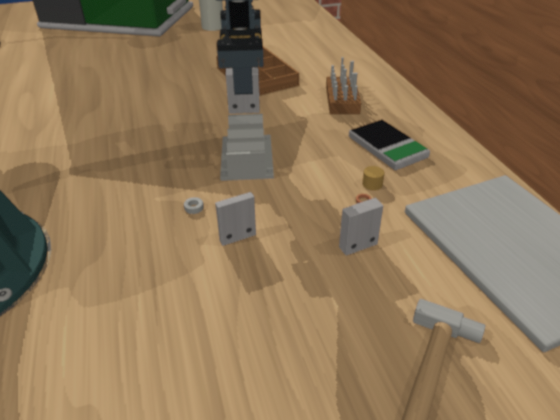

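The wrist view shows the plate at (280,215) over the wide slot, with walls at about (255,185) and (312,190). The side view shows the plate held upright above the rack at (245,100). I'll check the walls precisely from depth.

Run:
```python
import numpy as np
a=np.radians(-13.4); X=np.array([np.cos(a),np.sin(a)]);Y=np.array([-np.sin(a),np.cos(a)]); o=np.array([.5067,.1673])
for n in('wrist','side'):
    W=np.load(n+'.npy').reshape(-1,3); W=W[np.isfinite(W[:,0])]
    x=(W[:,:2]-o)@X*1000;y=(W[:,:2]-o)@Y*1000;z=W[:,2]*1000
    m=(abs(z-58)<2.0)&(abs(y)<90)&(abs(x)<60)
    h=np.bincount((y[m]+90).astype(int),minlength=180); print(n,[(i-90,int(c)) for i,c in enumerate(h) if c])
    if m.any(): print('x range',np.percentile(x[m],[0,2,98,100]).round(1))
    p=(z>65)&(z<120)&(abs(y-43)<25)&(abs(x)<60); print('held y',np.percentile(y[p],[5,50,95]).round(1),'z',np.percentile(z[p],[2,98]).round(1))
```

```text
wrist [(-75, 18), (-74, 68), (-73, 77), (-72, 78), (-71, 73), (-70, 61), (-69, 78), (-68, 69), (-67, 7), (-66, 1), (-37, 4), (-36, 39), (-35, 64), (-34, 64), (-33, 69), (-32, 73), (-31, 61), (-30, 74), (-29, 61), (-28, 7), (10, 5), (11, 47), (12, 51), (13, 56), (14, 56), (15, 53), (16, 51), (17, 48), (18, 28), (19, 3), (65, 12), (66, 50), (67, 53), (68, 54), (69, 51), (70, 56), (71, 57), (72, 40)]
x range [-17.8 -13.3  34.1  34.6]
held y [28.3 41.7 54.3] z [ 84.  118.8]
side [(-78, 1), (-77, 3), (-76, 12), (-75, 7), (-74, 11), (-73, 11), (-72, 5), (-71, 12), (-70, 8), (-69, 2), (-68, 2), (-40, 3), (-39, 2), (-38, 3), (-37, 12), (-36, 11), (-35, 6), (-34, 9), (-33, 10), (-32, 7), (-31, 10), (-30, 5), (-29, 2), (6, 1), (8, 9), (9, 5), (10, 9), (11, 8), (12, 11), (13, 10), (14, 6), (15, 6), (16, 7), (17, 1), (18, 2), (61, 1), (62, 1), (63, 5), (64, 8), (65, 8), (66, 6), (67, 4), (68, 8), (69, 7), (70, 6), (71, 3), (72, 8)]
x range [-36.4 -35.5  31.4  33.2]
held y [24.4 26.9 29.6] z [ 84.8 119. ]
```

Aligned within about 1 mm, so I'll insert. Home TCP z is 69 mm, which is 57 mm down.

Request:
step_arm([
  {"x": 1,"y": -0.5,"z": 5,"ax": 0,"ay": 0,"az": 0,"hand": 20},
  {"x": 0,"y": 0,"z": 7,"ax": 0,"ay": 0,"az": 0,"hand": 20},
  {"x": 0,"y": 0,"z": 7,"ax": 0,"ay": 0,"az": 0,"hand": 20},
  {"x": 0,"y": 0,"z": 7,"ax": 0,"ay": 0,"az": 0,"hand": 20},
  {"x": 0,"y": 0,"z": 4,"ax": 0,"ay": 0,"az": 0,"hand": 20},
  {"x": 0,"y": 0,"z": 4,"ax": 0,"ay": 0,"az": 0,"hand": 20},
  {"x": 0,"y": 0,"z": 3,"ax": 0,"ay": 0,"az": 0,"hand": 20},
  {"x": 0,"y": 0,"z": 3,"ax": 0,"ay": 0,"az": 0,"hand": 20},
  {"x": 0,"y": 0,"z": 2,"ax": 0,"ay": 0,"az": 0,"hand": 20},
  {"x": 0,"y": 0,"z": 0,"ax": 0,"ay": 0,"az": 0,"hand": 20},
])

```text
clock: 8.3
ee_pos: [0.5173, 0.2092, 0.0857]
tool_rot: [[0.973, -0.232, -0.0], [-0.232, -0.973, -0.0], [-0.0, 0.0, -1.0]]
wrist_force: [0.2, 0.1, -4.3]
grip_width: 0.0303
finger_force: 30.0
```

Request:
step_arm([
  {"x": 0,"y": 0,"z": 2,"ax": 0,"ay": 0,"az": 0,"hand": 20},
  {"x": 0,"y": 0,"z": 2,"ax": 0,"ay": 0,"az": 0,"hand": 20},
  {"x": 0,"y": 0,"z": 2,"ax": 0,"ay": 0,"az": 0,"hand": 20},
  {"x": 0,"y": 0,"z": 2,"ax": 0,"ay": 0,"az": 0,"hand": 20},
  {"x": 0,"y": 0,"z": 2,"ax": 0,"ay": 0,"az": 0,"hand": 20},
  {"x": 0,"y": 0,"z": 2,"ax": 0,"ay": 0,"az": 0,"hand": 20},
  {"x": 0,"y": 0,"z": 2,"ax": 0,"ay": 0,"az": 0,"hand": 20},
  {"x": 0,"y": 0,"z": 1.5,"ax": 0,"ay": 0,"az": 0,"hand": 20},
  {"x": 0,"y": 0,"z": 0,"ax": 0,"ay": 0,"az": 0,"hand": 20},
  {"x": 0,"y": 0,"z": 0,"ax": 0,"ay": 0,"az": 0,"hand": 20},
])

```text
clock: 9.3
ee_pos: [0.5175, 0.2093, 0.0704]
tool_rot: [[0.973, -0.232, -0.0], [-0.232, -0.973, 0.0], [-0.0, -0.0, -1.0]]
wrist_force: [0.5, 0.1, -4.5]
grip_width: 0.0298
finger_force: 30.0
```

Request:
step_arm([
  {"x": 0,"y": 0,"z": 1,"ax": 0,"ay": 0,"az": 0,"hand": 20},
  {"x": 0,"y": 0,"z": 0.5,"ax": 0,"ay": 0,"az": 0,"hand": 20},
  {"x": 0,"y": 0,"z": 0,"ax": 0,"ay": 0,"az": 0,"hand": 36},
  {"x": 0,"y": 0,"z": 0,"ax": 0,"ay": 0,"az": 0,"hand": 60},
  {"x": 0,"y": 0,"z": 0,"ax": 0,"ay": 0,"az": 0,"hand": 80},
  {"x": 0,"y": 0,"z": 0,"ax": 0,"ay": 0,"az": 0,"hand": 80},
  {"x": 0,"y": 0,"z": 0,"ax": 0,"ay": 0,"az": 0,"hand": 80},
  {"x": 0,"y": 0,"z": 0,"ax": 0,"ay": 0,"az": 0,"hand": 80},
  {"x": 0,"y": 0,"z": 0,"ax": 0,"ay": 0,"az": 0,"hand": 80},
  {"x": 0,"y": 0,"z": 0,"ax": 0,"ay": 0,"az": 0,"hand": 80},
])

```text
clock: 10.3
ee_pos: [0.5174, 0.2093, 0.0689]
tool_rot: [[0.973, -0.232, -0.0], [-0.232, -0.973, -0.0], [-0.0, 0.0, -1.0]]
wrist_force: [-1.0, 0.2, 0.3]
grip_width: 0.0798
finger_force: 0.0
```

Request:
step_arm([
  {"x": 0,"y": 0,"z": -5,"ax": 0,"ay": 0,"az": 0,"hand": 80},
  {"x": 0,"y": 0,"z": -10,"ax": 0,"ay": 0,"az": 0,"hand": 80},
  {"x": 0,"y": 0,"z": -15,"ax": 0,"ay": 0,"az": 0,"hand": 80},
  {"x": 0,"y": 0,"z": -25,"ax": 0,"ay": 0,"az": 0,"hand": 80},
  {"x": 0,"y": 0,"z": -25,"ax": 0,"ay": 0,"az": 0,"hand": 80},
  {"x": 0,"y": 0,"z": -25,"ax": 0,"ay": 0,"az": 0,"hand": 80},
  {"x": 0,"y": 0,"z": -15,"ax": 0,"ay": 0,"az": 0,"hand": 80},
  {"x": 0,"y": 0,"z": 0,"ax": 0,"ay": 0,"az": 0,"hand": 80},
  {"x": 0,"y": 0,"z": 0,"ax": 0,"ay": 0,"az": 0,"hand": 80},
  {"x": 0,"y": 0,"z": 0,"ax": 0,"ay": 0,"az": 0,"hand": 80},
])

```text
clock: 11.3
ee_pos: [0.5168, 0.209, 0.1878]
tool_rot: [[0.973, -0.232, -0.002], [-0.232, -0.973, -0.001], [-0.001, 0.001, -1.0]]
wrist_force: [0.2, -0.3, 0.2]
grip_width: 0.0801
finger_force: 0.0
```

Run:
```python
from h import *
to(437.3,-56.8,42,9.5)
tops('wrist',.095,.12)
```

```text
clk 11.3 pos [516.8 209.  187.8] yaw -13.41 az first -22.91 shift now [-15.5 276.9 146.1] shift after turn [-122.3  249.   145.8] F [ 0.2 -0.3  0.2] 0.08010418878491013 0.0
wrist [ 263  176   35   67 2249] ((516.9158935546875, 209.25714111328125), (30.016347885131836, 59.90500259399414), 76.09005737304688)
```

The thick plate sits at (517,209), upright. Next is the thin plate.

Request:
step_arm([
  {"x": -1.5,"y": 20,"z": 0,"ax": 0,"ay": 0,"az": 0,"hand": 80},
  {"x": -2,"y": 37,"z": 0,"ax": 0,"ay": 0,"az": 0,"hand": 80},
  {"x": -2,"y": 40,"z": 0,"ax": 0,"ay": 0,"az": 0,"hand": 80},
  {"x": -2,"y": 40,"z": 0,"ax": 0,"ay": 0,"az": 0,"hand": 80},
  {"x": -2,"y": 40,"z": 0,"ax": 0,"ay": 0,"az": 0,"hand": 80},
  {"x": -2,"y": 40,"z": 0,"ax": 0,"ay": 0,"az": 0,"hand": 80},
  {"x": -2,"y": 40,"z": 0,"ax": 0,"ay": 0,"az": 0,"hand": 80},
  {"x": -2,"y": 20,"z": 0,"ax": 0,"ay": 0,"az": 0,"hand": 80},
  {"x": 0,"y": 0,"z": 0,"ax": 0,"ay": 0,"az": -7,"hand": 80},
  {"x": 0,"y": 0,"z": 0,"ax": 0,"ay": 0,"az": -8,"hand": 80},
])

```text
clock: 12.35
ee_pos: [0.4369, -0.0577, 0.1883]
tool_rot: [[1.0, 0.031, -0.001], [0.031, -1.0, 0.0], [-0.001, -0.0, -1.0]]
wrist_force: [-0.6, -0.4, 0.1]
grip_width: 0.0798
finger_force: 0.0
```

Request:
step_arm([
  {"x": 0,"y": 0,"z": 0,"ax": 0,"ay": 0,"az": -7.9,"hand": 80},
  {"x": 0,"y": 0,"z": 10,"ax": 0,"ay": 0,"az": 0,"hand": 80},
  {"x": 0,"y": 0,"z": 10,"ax": 0,"ay": 0,"az": 0,"hand": 80},
  {"x": 0,"y": 0,"z": 10,"ax": 0,"ay": 0,"az": 0,"hand": 80},
  {"x": 0,"y": 0,"z": 5,"ax": 0,"ay": 0,"az": 0,"hand": 80},
  {"x": 0,"y": 0,"z": 0,"ax": 0,"ay": 0,"az": 0,"hand": 80},
  {"x": 0,"y": 0,"z": 0,"ax": 0,"ay": 0,"az": 0,"hand": 80},
  {"x": 0,"y": 0,"z": 0,"ax": 0,"ay": 0,"az": 0,"hand": 80},
  {"x": 0,"y": 0,"z": 0,"ax": 0,"ay": 0,"az": 0,"hand": 80},
  {"x": 0,"y": 0,"z": 0,"ax": 0,"ay": 0,"az": 0,"hand": 80},
])

```text
clock: 13.35
ee_pos: [0.4383, -0.0566, 0.1542]
tool_rot: [[0.986, 0.165, 0.0], [0.165, -0.986, -0.0], [0.0, 0.0, -1.0]]
wrist_force: [1.0, 0.5, 0.8]
grip_width: 0.0803
finger_force: 0.0
```

Run:
```python
from h import *
to(437.3,-56.8,42,9.5)
tops('wrist',.074,.088)
```

```text
clk 13.35 pos [438.3 -56.6 154.2] yaw 9.49 az first -0.01 shift now [ -1.    0.  112.2] shift after turn [ -1.    0.  112.2] F [1.  0.5 0.8] 0.08030996724603895 0.0
wrist [ 402    0   36   46 1434] ((600.6780395507812, -134.7353515625), (30.308778762817383, 22.66289710998535), 8.827609062194824)
wrist [ 274  180   16   68 1076] ((436.8242492675781, -58.06741714477539), (59.80172348022461, 13.309514045715332), 9.179412841796875)
```

Request:
step_arm([
  {"x": -1,"y": 1,"z": 18.5,"ax": 0,"ay": 0,"az": 0,"hand": 80},
  {"x": 0,"y": 0,"z": 18.5,"ax": 0,"ay": 0,"az": 0,"hand": 80},
  {"x": 0,"y": 0,"z": 18.5,"ax": 0,"ay": 0,"az": 0,"hand": 80},
  {"x": 0,"y": 0,"z": 18.5,"ax": 0,"ay": 0,"az": 0,"hand": 80},
  {"x": 0,"y": 0,"z": 18.5,"ax": 0,"ay": 0,"az": 0,"hand": 80},
  {"x": 0,"y": 0,"z": 18.5,"ax": 0,"ay": 0,"az": 0,"hand": 80},
  {"x": 0,"y": 0,"z": 0,"ax": 0,"ay": 0,"az": 0,"hand": 80},
  {"x": 0,"y": 0,"z": 0,"ax": 0,"ay": 0,"az": 0,"hand": 40},
  {"x": 0,"y": 0,"z": 0,"ax": 0,"ay": 0,"az": 0,"hand": 5},
  {"x": 0,"y": 0,"z": 0,"ax": 0,"ay": 0,"az": 0,"hand": 5},
])

```text
clock: 14.4
ee_pos: [0.4379, -0.0579, 0.0438]
tool_rot: [[0.986, 0.165, 0.001], [0.165, -0.986, -0.0], [0.001, 0.001, -1.0]]
wrist_force: [0.4, 0.5, -0.5]
grip_width: 0.059
finger_force: 0.0
```

Request:
step_arm([
  {"x": 0,"y": 0,"z": 0,"ax": 0,"ay": 0,"az": 0,"hand": 5},
  {"x": 0,"y": 0,"z": 0,"ax": 0,"ay": 0,"az": 0,"hand": 5},
  {"x": 0,"y": 0,"z": 0,"ax": 0,"ay": 0,"az": 0,"hand": 5},
  {"x": 0,"y": 0,"z": 0,"ax": 0,"ay": 0,"az": 0,"hand": 5},
  {"x": 0,"y": 0,"z": 0,"ax": 0,"ay": 0,"az": 0,"hand": 5},
  {"x": 0,"y": 0,"z": 0,"ax": 0,"ay": 0,"az": 0,"hand": 5},
  {"x": 0,"y": 0,"z": 0,"ax": 0,"ay": 0,"az": 0,"hand": 5},
  {"x": 0,"y": 0,"z": 0,"ax": 0,"ay": 0,"az": 0,"hand": 5},
  {"x": 0,"y": 0,"z": 0,"ax": 0,"ay": 0,"az": 0,"hand": 5},
  {"x": 0,"y": 0,"z": 0,"ax": 0,"ay": 0,"az": 0,"hand": 5},
])

```text
clock: 15.4
ee_pos: [0.4373, -0.0577, 0.0429]
tool_rot: [[0.986, 0.165, -0.0], [0.165, -0.986, 0.0], [-0.0, -0.0, -1.0]]
wrist_force: [-0.2, 0.4, 0.6]
grip_width: 0.0138
finger_force: 30.0
```

Request:
step_arm([
  {"x": 0,"y": 0,"z": -10,"ax": 0,"ay": 0,"az": 0,"hand": 5},
  {"x": 0,"y": 0,"z": -20,"ax": 0,"ay": 0,"az": 0,"hand": 5},
  {"x": 0,"y": 0,"z": -25,"ax": 0,"ay": 0,"az": 0,"hand": 5},
  {"x": 0,"y": 0,"z": -25,"ax": 0,"ay": 0,"az": 0,"hand": 5},
  {"x": 0,"y": 0,"z": -25,"ax": 0,"ay": 0,"az": 0,"hand": 5},
  {"x": 0,"y": 0,"z": -15,"ax": 0,"ay": 0,"az": 5,"hand": 5},
  {"x": 0,"y": 0,"z": 0,"ax": 0,"ay": 0,"az": 7,"hand": 5},
  {"x": 0,"y": 0,"z": 0,"ax": 0,"ay": 0,"az": 7,"hand": 5},
  {"x": 0,"y": 0,"z": 0,"ax": 0,"ay": 0,"az": 3.9,"hand": 5},
  {"x": 0,"y": 0,"z": 0,"ax": 0,"ay": 0,"az": 0,"hand": 5},
])

```text
clock: 16.4
ee_pos: [0.4371, -0.0577, 0.1634]
tool_rot: [[0.972, -0.233, 0.0], [-0.233, -0.972, -0.0], [0.0, -0.0, -1.0]]
wrist_force: [-1.5, 0.3, -2.0]
grip_width: 0.0135
finger_force: 30.0
```

Run:
```python
from h import *
to(494.8,117.2,127,-13.4)
```

```text
clk 16.4 pos [437.1 -57.7 163.4] yaw -13.47 az first -0.07 shift now [  15.3 -183.5   36.4] shift after turn [  15.6 -183.5   36.4] F [-1.5  0.3 -2. ] 0.013481964508138341 30.000406801700592
```

Request:
step_arm([
  {"x": 2,"y": -20,"z": 0,"ax": 0,"ay": 0,"az": 0,"hand": 5},
  {"x": 3,"y": -35,"z": 0,"ax": 0,"ay": 0,"az": 0,"hand": 5},
  {"x": 3,"y": -35,"z": 0,"ax": 0,"ay": 0,"az": 0,"hand": 5},
  {"x": 3,"y": -35,"z": 0,"ax": 0,"ay": 0,"az": 0,"hand": 5},
  {"x": 3,"y": -33,"z": 0,"ax": 0,"ay": 0,"az": 0,"hand": 5},
  {"x": 1.5,"y": -25.5,"z": 0,"ax": 0,"ay": 0,"az": 0,"hand": 5},
  {"x": 0,"y": 0,"z": 12,"ax": 0,"ay": 0,"az": 0,"hand": 5},
  {"x": 0,"y": 0,"z": 14,"ax": 0,"ay": 0,"az": 0,"hand": 5},
  {"x": 0,"y": 0,"z": 10,"ax": 0,"ay": 0,"az": 0,"hand": 5},
  {"x": 0,"y": 0,"z": 0,"ax": 0,"ay": 0,"az": 0,"hand": 5},
])

```text
clock: 17.4
ee_pos: [0.4935, 0.1162, 0.1251]
tool_rot: [[0.973, -0.232, -0.003], [-0.232, -0.973, -0.001], [-0.003, 0.001, -1.0]]
wrist_force: [0.1, 0.5, -1.7]
grip_width: 0.014
finger_force: 30.0
```

Run:
```python
from h import *
to(494.8,117.2,69,-13.4)
c=cam('wrist'); cv2.imwrite('pics/w5.png',c['pixels']); W=pts(c).reshape(-1,3); W=W[np.isfinite(W[:,0])]
a=np.radians(-13.4); X=np.array([np.cos(a),np.sin(a)]);Y=np.array([-np.sin(a),np.cos(a)]); o=np.array([.5067,.1673])
x=(W[:,:2]-o)@X*1000;y=(W[:,:2]-o)@Y*1000;z=W[:,2]*1000
m=(abs(z-58)<2)&(abs(y)<90)&(abs(x)<60)
h=np.bincount((y[m]+90).astype(int),minlength=180); print([(i-90,int(k)) for i,k in enumerate(h) if k>15])
p=(abs(z-119)<5)&(abs(y+51)<12)&(abs(x)<60); print('held',np.percentile(y[p],[3,97]).round(1))
```

```text
clk 17.4 pos [493.5 116.2 125.1] yaw -13.43 az first -0.03 shift now [ 1.2 -1.4 56.1] shift after turn [ 1.  -1.3 56.1] F [ 0.1  0.5 -1.7] 0.014021347427806297 29.999404549598694
[(-74, 60), (-73, 56), (-72, 51), (-71, 55), (-70, 57), (-69, 59), (-68, 37), (-36, 51), (-35, 57), (-34, 53), (-33, 56), (-32, 57), (-31, 62), (-30, 59), (-29, 22), (10, 25), (11, 70), (12, 69), (13, 69), (14, 65), (15, 69), (16, 70), (17, 59), (18, 17), (27, 31), (28, 51), (69, 16)]
held [-59.4 -46.7]
```

View pics/w5.png

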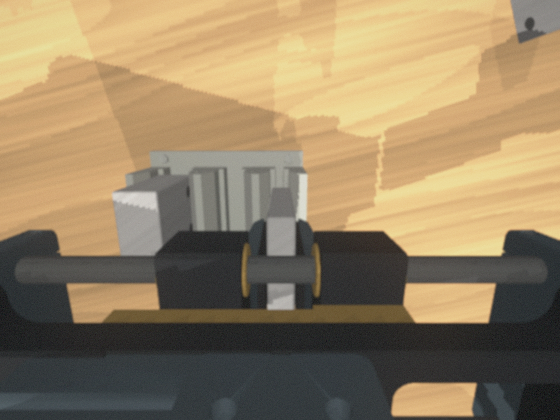

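The wrist view shows the thin plate at (281,215) over the narrow slot and the thick plate seated at (150,215). A correction of about 1 mm, then insert.

Request:
step_arm([
  {"x": 0.5,"y": -0.8,"z": 5,"ax": 0,"ay": 0,"az": 0,"hand": 5},
  {"x": 0,"y": 0,"z": 7,"ax": 0,"ay": 0,"az": 0,"hand": 5},
  {"x": 0,"y": 0,"z": 7,"ax": 0,"ay": 0,"az": 0,"hand": 5},
  {"x": 0,"y": 0,"z": 6,"ax": 0,"ay": 0,"az": 0,"hand": 5},
  {"x": 0,"y": 0,"z": 4,"ax": 0,"ay": 0,"az": 0,"hand": 5},
  {"x": 0,"y": 0,"z": 4,"ax": 0,"ay": 0,"az": 0,"hand": 5},
  {"x": 0,"y": 0,"z": 3,"ax": 0,"ay": 0,"az": 0,"hand": 5},
  {"x": 0,"y": 0,"z": 3,"ax": 0,"ay": 0,"az": 0,"hand": 5},
  {"x": 0,"y": 0,"z": 1,"ax": 0,"ay": 0,"az": 0,"hand": 5},
  {"x": 0,"y": 0,"z": 0,"ax": 0,"ay": 0,"az": 0,"hand": 5},
])

```text
clock: 18.45
ee_pos: [0.4956, 0.1178, 0.0869]
tool_rot: [[0.973, -0.232, -0.0], [-0.232, -0.973, -0.0], [-0.0, 0.0, -1.0]]
wrist_force: [0.5, 0.1, -2.0]
grip_width: 0.0139
finger_force: 30.0
```

Request:
step_arm([
  {"x": 0,"y": 0,"z": 2,"ax": 0,"ay": 0,"az": 0,"hand": 5},
  {"x": 0,"y": 0,"z": 2,"ax": 0,"ay": 0,"az": 0,"hand": 5},
  {"x": 0,"y": 0,"z": 2,"ax": 0,"ay": 0,"az": 0,"hand": 5},
  {"x": 0,"y": 0,"z": 1,"ax": 0,"ay": 0,"az": 0,"hand": 5},
  {"x": 0,"y": 0,"z": 0,"ax": 0,"ay": 0,"az": 0,"hand": 5},
  {"x": 0,"y": 0,"z": 0,"ax": 0,"ay": 0,"az": 0,"hand": 5},
  {"x": 0,"y": 0,"z": 0,"ax": 0,"ay": 0,"az": 0,"hand": 5},
  {"x": 0,"y": 0,"z": 0,"ax": 0,"ay": 0,"az": 0,"hand": 5},
  {"x": 0,"y": 0,"z": 0,"ax": 0,"ay": 0,"az": 0,"hand": 5},
  {"x": 0,"y": 0,"z": 0,"ax": 0,"ay": 0,"az": 0,"hand": 5},
])

```text
clock: 19.45
ee_pos: [0.4956, 0.1178, 0.08]
tool_rot: [[0.973, -0.232, 0.0], [-0.232, -0.973, 0.0], [0.0, -0.0, -1.0]]
wrist_force: [0.5, -0.3, -2.1]
grip_width: 0.0138
finger_force: 30.0
```

No contact, and it's already in the seat. 11 mm to go, then release.

Request:
step_arm([
  {"x": 0,"y": 0,"z": 2,"ax": 0,"ay": 0,"az": 0,"hand": 5},
  {"x": 0,"y": 0,"z": 2,"ax": 0,"ay": 0,"az": 0,"hand": 5},
  {"x": 0,"y": 0,"z": 2,"ax": 0,"ay": 0,"az": 0,"hand": 5},
  {"x": 0,"y": 0,"z": 2,"ax": 0,"ay": 0,"az": 0,"hand": 5},
  {"x": 0,"y": 0,"z": 1.5,"ax": 0,"ay": 0,"az": 0,"hand": 5},
  {"x": 0,"y": 0,"z": 1,"ax": 0,"ay": 0,"az": 0,"hand": 5},
  {"x": 0,"y": 0,"z": 0.5,"ax": 0,"ay": 0,"az": 0,"hand": 5},
  {"x": 0,"y": 0,"z": 0,"ax": 0,"ay": 0,"az": 0,"hand": 5},
  {"x": 0,"y": 0,"z": 0,"ax": 0,"ay": 0,"az": 0,"hand": 5},
  {"x": 0,"y": 0,"z": 0,"ax": 0,"ay": 0,"az": 0,"hand": 5},
])

```text
clock: 20.45
ee_pos: [0.4956, 0.1178, 0.0689]
tool_rot: [[0.973, -0.232, 0.0], [-0.232, -0.973, 0.0], [0.0, -0.0, -1.0]]
wrist_force: [-0.3, 0.4, -2.6]
grip_width: 0.0137
finger_force: 30.0
```

Request:
step_arm([
  {"x": 0,"y": 0,"z": 0,"ax": 0,"ay": 0,"az": 0,"hand": 20},
  {"x": 0,"y": 0,"z": 0,"ax": 0,"ay": 0,"az": 0,"hand": 35},
  {"x": 0,"y": 0,"z": 0,"ax": 0,"ay": 0,"az": 0,"hand": 50},
  {"x": 0,"y": 0,"z": 0,"ax": 0,"ay": 0,"az": 0,"hand": 60},
  {"x": 0,"y": 0,"z": 0,"ax": 0,"ay": 0,"az": 0,"hand": 60},
  {"x": 0,"y": 0,"z": 0,"ax": 0,"ay": 0,"az": 0,"hand": 60},
  {"x": 0,"y": 0,"z": 0,"ax": 0,"ay": 0,"az": 0,"hand": 60},
  {"x": 0,"y": 0,"z": 0,"ax": 0,"ay": 0,"az": 0,"hand": 60},
  {"x": 0,"y": 0,"z": 0,"ax": 0,"ay": 0,"az": 0,"hand": 60},
  {"x": 0,"y": 0,"z": 0,"ax": 0,"ay": 0,"az": 0,"hand": 60},
])

```text
clock: 21.45
ee_pos: [0.4956, 0.1178, 0.0689]
tool_rot: [[0.973, -0.232, 0.0], [-0.232, -0.973, 0.0], [0.0, -0.0, -1.0]]
wrist_force: [-0.3, 0.1, -0.0]
grip_width: 0.0604
finger_force: 0.0
```

Request:
step_arm([
  {"x": 0,"y": 0,"z": -5,"ax": 0,"ay": 0,"az": 0,"hand": 60},
  {"x": 0,"y": 0,"z": -10,"ax": 0,"ay": 0,"az": 0,"hand": 60},
  {"x": 0,"y": 0,"z": -15,"ax": 0,"ay": 0,"az": 0,"hand": 60},
  {"x": 0,"y": 0,"z": -25,"ax": 0,"ay": 0,"az": 0,"hand": 60},
  {"x": 0,"y": 0,"z": -25,"ax": 0,"ay": 0,"az": 0,"hand": 60},
  {"x": 0,"y": 0,"z": -25,"ax": 0,"ay": 0,"az": 0,"hand": 60},
  {"x": 0,"y": 0,"z": -15,"ax": 0,"ay": 0,"az": 0,"hand": 60},
  {"x": 0,"y": 0,"z": 0,"ax": 0,"ay": 0,"az": 0,"hand": 60},
  {"x": 0,"y": 0,"z": 0,"ax": 0,"ay": 0,"az": 0,"hand": 60},
  {"x": 0,"y": 0,"z": 0,"ax": 0,"ay": 0,"az": 0,"hand": 60},
])

```text
clock: 22.45
ee_pos: [0.495, 0.1177, 0.1881]
tool_rot: [[0.973, -0.232, -0.001], [-0.232, -0.973, -0.0], [-0.001, 0.0, -1.0]]
wrist_force: [0.0, -0.3, 0.3]
grip_width: 0.0597
finger_force: 0.0
```

Run:
```python
from h import *
to(494.8,117.2,69,-13.4)
c=tops('wrist',.095,.12); cv2.imwrite('pics/w6.png',c['pixels']); W=pts(c); z=W[...,2]; 
for x,y in((.495,.1175),(.517,.209)):
    m=(z>.09)&(z<.125)&(np.hypot(W[...,0]-x,W[...,1]-y)<.02); print(np.median(z[m]))
cv2.imwrite('pics/s6.png',cam('side')['pixels'])
```

```text
clk 22.45 pos [495.  117.7 188.1] yaw -13.41 az first -0.01 shift now [  0.    0.5 119.1] shift after turn [-1.000e-01  6.000e-01  1.191e+02] F [ 0.  -0.3  0.3] 0.059684692167208814 0.0
wrist [ 155  176   42   67 2250] ((516.8165893554688, 208.76498413085938), (30.32394027709961, 59.57133102416992), 76.74309539794922)
wrist [ 273  176   16   67 1046] ((495.251953125, 117.38829803466797), (13.51130485534668, 59.76688003540039), 76.44796752929688)
0.10527923002681557
0.10529405553961788
```

View pics/s6.png

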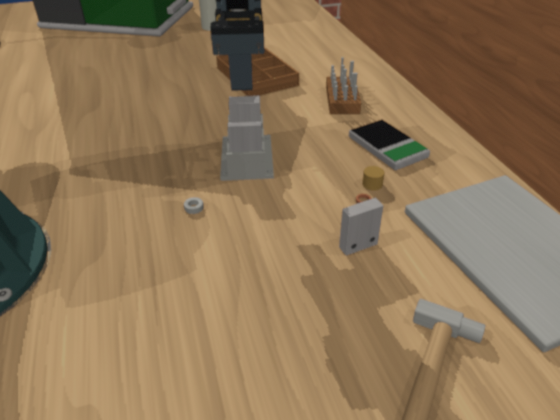

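The side view shows both plates upright in the rack at (245,125), the middle plate untouched at (361,226), and the gripper clear above. Both plate tops are at about 105 mm, so they are on the ledges.

```bash
python3 -c "
from station import env
print(env.job_done())"
```

```text
the job is handed in; nothing more can be done
None
```

The thin and thick plates are upright on the ledges in the narrowest and widest slots (tops about 105 mm above the bench), the middle plate was not touched, and I handed the job in at about 22.5 s; no verdict came back.

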